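Tuck the sink splash strip under the lapped flap and hold it on its seal

ROBOT

A 7-joint arm with a two-finger parallel gripper is mounted at the origin on the work surface. World frame = base frame: x ahead of the robot, y to its left, z up, the work surface at z = 0. Lengths are in m, angles in rad, forces in N, time in s.
With the tool pointing down it reaches from about 0.4 to 0.85 m from the base axis. Payload 4.5 kg.
Tool frame: the origin (TCP) lies at the very end of the fingers, on their centre line; the grasp point (between the pads) lies 19 mm behind it (ctrl.tcp_to_grasp is the distance from the TCP to the grasp point, in m); z points along the fingers, y is the line along which they close (so a half turn about z gives the same grasp; the last joint's range is limited). The gripper opens to 85 mm and grips with 20 to 120 N. Pads are 22 mm wide; open, the fingers measure 114 mm over their backs; the gripper's body (76 mm by 85 mm) begins 54 mm behind the grasp point. The pads swing forward as they close: fully open they stand 13 mm farther back than shut.
Start: joints at [1.373, 0.689, -0.195, 1.565, 0.157, 0.902, -0.215], TCP at [0.144, -0.608, 0.231] pointing down, gripper open.
Joint ranges: [-3.01, 3.01], [-0.46, 2.08], [-1.47, 1.51], [0.13, 2.56], [-1, 4.14], [0.04, 2.09], [-2.66, 2.66]. Speed limits (rad/s): [2.57, 2.57, 3.14, 3.14, 3.14, 3.14, 3.14].

INTERFACE

Orientations are given as a unit quaternion [x, y, z, w].
In Python, from cell import readout, eyes, sign_off, ctrl gives the robot as it stands.
- The arm moves only by the tool play_rows, never from a script. Its argument "motion" is a list of rows, each a list of 5 numbers: the opening in per cent of the stroke, from 0 (shut) to 100 (fully open), then the shift along the tool's x, y, z in m, then the turn about the tool's z in degrees. A call has 1 to 10 rows; each row is the pose to reach, as a shift and turn from the pose commanded when the call began, along the tool's axes at that moment; what a row does not reach only later rows make up. A row lasts 1/10 s, in which the tool goes at most 50 mm and 8.59 degrees, less where a joint would pass 70% of its speed; a pose out of reach is approached as far as the arm can. A call with a gripper value outside its range is refused whole. The fingers move at their own pace and stop on an object; "squeeze" is the grip in N (left out, the last holds). Time passes only in rows, so rows that repeat a pose let the fingers close. It gives the time, the measured TCP pose, the force, the opening and the grip force at its end, in the units of the state.
- readout.read_state(): the state, without advancing time (a new reading comes with each control period).
- eyes.grab_frame(name): name is "scene" or "top" or "wrist"; returns a dict with "pixels" (400x640x3 uint8, blue, green, red), "fovy" (degrees; the focal length in pixels is half the picture's height over the tangent of half this angle, whatever the lens; pixels are square), "cx", "cy" (the principal point, pixels), "position" and "orientation" of the camera in the world. Camera axes: x right, y down, z forward; pixel columns grow to the right and rows downward; lengths in m; the calibration is good to about 2 mm. The wrist camera is an equidistant fisheye: a pixel r from the principal point sees the ray r / f radians off the axis. A picture is of the moment at which its call begins. There is no depth.
- sign_off(): hands the job in; it is judged then, once.
The state is a dict: "time": time; "joints": joint angles; "qvel": joint speeds; "joint_efforts": joint torques, N m; "ee_pos": TCP position; "orientation": TCP orientation; "force": force on the tool from outside, world axes, zero at the start; "torque": the same for the moment, N m; "gripper_width": opening from 0.0 (shut) to 1.0 (fully open); "grip_force": force on a finger pad.
Only numpy, scipy, OpenCV 4.12 (cv2) and the standard library are available. Lean on these libraries where they do the work, as an engineer would, in place of code of your own. Each camera call takes 0.05 s, during which the arm holds its last target. There are 200 camera calls.

TASK

Pick up the blue splash strip by its upright lip and slide its yellow-lined long edge about 25 mm under the near edge of the green ledge's steel flap, square to the flap and centred on it, without lifting the flap. Then press the strip down flat onto the black rubber seal until the seal is squeezed right down, and finish while still holding it pressed there; leave the tip rack and the two bottles alone.

Things in the scene. Friction and masses are not known exactly. Their poses are not given: they have to be found in the camera images.
- ledge: Pale green board fixed on the bench, 12 mm thick. Origin on the bench under the middle of the seal; x from the seal towards the flap's hinge (roughly away from the robot), y along seal and flap, z up. It spans x -45 to 145, y -105 to 105 mm. Hinge cheeks 52 mm high at x 121 to 143, y +-97 mm. The strip belongs with axes parallel to these, its lip straight over the seal.
- seal_mid (a point): Centre of the top face of the uncompressed black rubber seal, 17 mm above the bench (5 mm proud of the board). The seal is 30 mm wide (ledge x) and 150 mm long (ledge y).
- seal (a joint): How far the seal is squeezed, m: 0 free, 0.005 fully down (flush with the board). It acts as a spring, about 2 N per mm (10 N fully down).
- flap_edge (a point): Middle of the near edge of the steel flap, at ledge x = 40 mm, 36 mm above the bench. The flap is 172 mm wide (ledge y), 4 mm thick, hinged 95 mm farther along ledge x; its first 10 mm turn up as a lip, behind which is its lowest underside, at ledge x = 50 mm: about 30 mm above the bench, 18 mm above the board, 13 mm above the free seal. From there it rises towards the hinge; under it lies only the bare board.
- flap (a joint): Angle of the flap, rad: 0 at rest on its stop (does not go lower), grows as its near edge is lifted (0.07 is about 7 mm at the edge). Free hinge, 150 g, falls back by itself.
- strip_grip (a point): Middle of the upright lip of the blue splash strip (loose, rigid, 110 to 220 g), 27 mm above the strip's underside. The lip is 12 mm thick (strip x), 160 mm long (strip y) and reaches from the 4 mm thick foot up to 50 mm above the underside. The foot is 160 mm long (y) and reaches from x = -30 to x = +65 mm measured from the lip's middle plane. x axis towards the wide side of the foot, z up. It starts flat on the bench.
- strip_edge (a point): Middle of the strip's long edge to be tucked (marked by a yellow line), half-way through the foot's thickness: 65 mm along strip x from strip_grip and 25 mm lower.
- tip_rack_mid (a point): Middle of the magenta pipette-tip rack, 62 x 85 mm, 42 mm high (58 mm with tips), standing on the bench. Leave alone.
- reagent_mid (a point): Middle of the white reagent bottle, 60 mm in diameter, 150 mm high. Leave alone.
- pump_bottle_mid (a point): Teal pump bottle, 60 mm in diameter, 163 mm high; this point is on its axis 60 mm above the bench. Leave alone.
There are look-alikes about, which are no part of the job. Of the things that look like the part that bears strip_grip, take the one that is nearest to the robot's base at the start.

How it is judged:
By the outcome, as a careful person would: the job done as asked, in the order asked, and still so for the second after the job is handed in, while the arm keeps its last pose, push and grip.
It also fails if it takes over 40 s, if anything falls off the work surface, if the arm or the gripper's body presses on something with over 40 N, if the wrist force passes 120 N, or if a joint passes its speed limit or range.

## Working session

There is one attempt and no reset: what is moved stays moved. The work goes in short steps, Python scripts to look and compute and a tool call to move; the robot and the scene stay as the last step left them, time stands still between calls to the robot, and variables do not carry over. Pictures are saved under pics/ and viewed, at most 13 in all, crops included, and the job is handed in when it is done.

Besides the shell and the picture viewer there is one more tool, called after "Request:" as a command line: name --pt "numbers of a row" for each row, then --argument value for the rest. play_rows: Moves the arm, as the interface text tells. Its arguments: {"type":"object","properties":{"motion":{"type":"array","items":{"type":"array","items":{"type":"number"}}},"squeeze":{"type":"number"}},"required":["motion"]}

```bash
ls; mkdir -p pics; python3 - <<'E'
from cell import readout, eyes, ctrl
import cv2
for n in ("scene","top"):
    f=eyes.grab_frame(n); cv2.imwrite(f"pics/{n}0.png",f["pixels"]); print(n,f["fovy"],f["cx"],f["cy"],f["position"],f["orientation"])
s=readout.read_state(); print(s["time"],s["ee_pos"],s["orientation"],ctrl.tcp_to_grasp)
E
```

```text
pics
scene 52.977490127896516 319.1667415575678 200.2161121990969 [ 1.30208032 -0.44302959  0.95488788] [ 0.79140129  0.49159479 -0.18771409 -0.31109801]
top 44.5036429224722 320.17342629715944 193.20929270210837 [ 0.33281791 -0.05172566  1.8582015 ] [-0.7023645   0.70826171 -0.05539066  0.04451208]
0.1 [ 0.14340056 -0.60771543  0.23055962] [ 9.93285257e-01  1.15687946e-01 -1.55044676e-04 -8.20592681e-04] 0.0187
```

View pics/scene0.png

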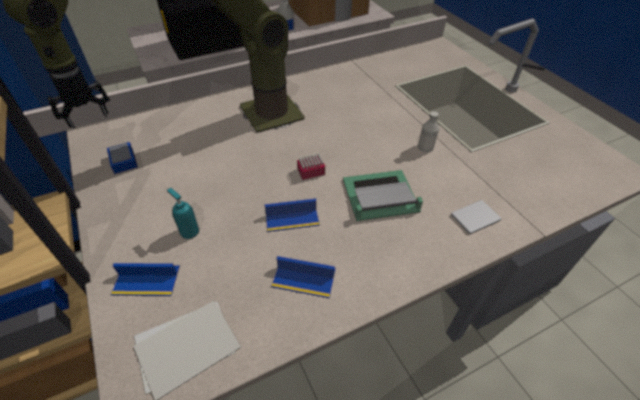

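View pics/top0.png

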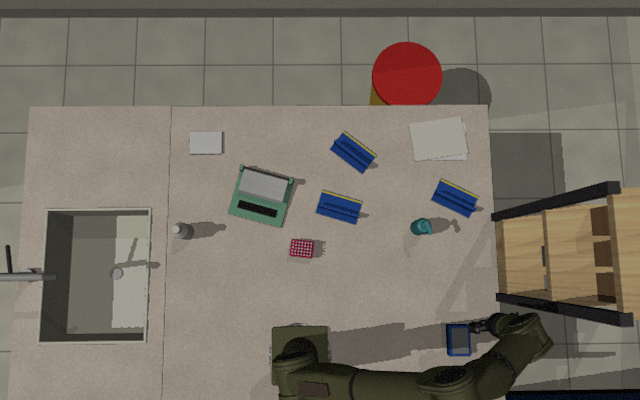

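The top view shows three strips, at (339,207), (353,152) and (455,198). The nearest to the base is (339,207), with its yellow edge facing away from the robot. The ledge is at (262,197), and its flap is on the far side. The rack is at (302,248).

```bash
cat > h.py <<'E'
import numpy as np, cv2
from scipy.spatial.transform import Rotation as R
from cell import readout, eyes
def cam(n):
    f=eyes.grab_frame(n); f["f"]=200/np.tan(np.radians(f["fovy"]/2)); f["R"]=R.from_quat(f["orientation"]).as_matrix(); f["fish"]=n=="wrist"; return f
def ray(f,uv):
    d=(np.atleast_2d(uv)-[f["cx"],f["cy"]])/f["f"]
    if f["fish"]:
        r=np.linalg.norm(d,axis=1,keepdims=True)+1e-12; v=np.hstack([d/r*np.sin(r),np.cos(r)])
    else: v=np.hstack([d,np.ones((len(d),1))])
    return v@f["R"].T
def plane(f,uv,z):
    v=ray(f,uv); p=np.array(f["position"]); return p+v*((z-p[2])/v[:,2])[:,None]
def proj(f,P):
    c=(np.atleast_2d(P)-f["position"])@f["R"]
    if f["fish"]:
        rr=np.linalg.norm(c[:,:2],axis=1,keepdims=True)+1e-12; d=c[:,:2]/rr*np.arctan2(rr,c[:,2:3])
    else: d=c[:,:2]/c[:,2:3]
    return d*f["f"]+[f["cx"],f["cy"]]
def big(m):
    n,l,s,c=cv2.connectedComponentsWithStats(m.astype(np.uint8)); return l,s,c
E
python3 - <<'E'
from h import *
f=cam("top"); hsv=cv2.cvtColor(f["pixels"],cv2.COLOR_BGR2HSV)
for nm,lo,hi in (("yellow",(18,90,80),(35,255,255)),("blue",(105,120,40),(130,255,255)),("green",(50,60,50),(85,255,255)),("mag",(160,100,60),(179,255,255))):
    l,s,c=big(cv2.inRange(hsv,lo,hi)>0)
    for i in range(1,len(s)):
        if s[i,4]<8 or s[i,4]>4000 or not(150<c[i][0]<480 and c[i][1]>110 and c[i][1]<280): continue
        pts=np.argwhere(l==i)[:,::-1].astype(np.float32)
        z=.002 if nm in("yellow","blue") else .012
        w=plane(f,pts,z)[:,:2]; (ce,sz,an)=cv2.minAreaRect(w.astype(np.float32)*1000)
        print(nm,s[i,4],c[i].round(1),"mean",w.mean(0).round(4),"rect",np.round(ce,1),np.round(sz,1),round(an,1))
cv2.imwrite("pics/topc.png",cv2.resize(f["pixels"][150:260,220:370],None,fx=5,fy=5,interpolation=cv2.INTER_CUBIC))
E
```

```text
yellow 71 [359.5 143.8] mean [ 0.7903 -0.2366] rect [ 791.1 -235.6] [156.3   6.9] 51.5
yellow 82 [459.2 188.3] mean [ 0.612 -0.618] rect [ 611.7 -618.4] [157.    7.5] 63.2
yellow 77 [341.8 196.6] mean [ 0.5832 -0.1644] rect [ 583.4 -163.7] [156.3   7.2] 73.0
blue 830 [351.8 152.7] mean [ 0.7552 -0.2061] rect [ 756.6 -204.5] [161.6  81.1] 51.6
blue 861 [454.1 199. ] mean [ 0.5708 -0.5965] rect [ 568.9 -601. ] [169.  81.] 63.5
blue 866 [338.3 208. ] mean [ 0.5395 -0.1503] rect [ 539.5 -150.8] [160.5  80.5] 72.9
green 1113 [259.3 205.1] mean [0.5519 0.1502] rect [588.6 147.7] [213.4 191.2] 74.6
mag 241 [301.3 248.2] mean [ 0.3874 -0.0087] rect [387.8  -8.9] [84.9 62.6] 83.2
```

View pics/topc.png

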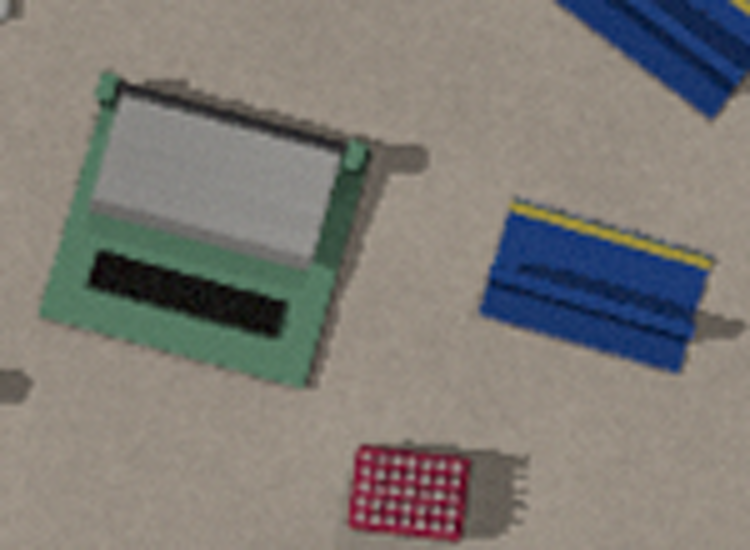

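The crop shows the strip with its yellow edge at (512,207)–(710,265) and the lip just below the middle. The seal is the black bar at (90,270)–(285,320). Next I measure the seal from both cameras.

```bash
cat >> h.py <<'E'
def dark(f,box,thr=60):
    x0,y0,x1,y1=box; g=f["pixels"].max(2); m=np.zeros_like(g,bool); m[y0:y1,x0:x1]=g[y0:y1,x0:x1]<thr
    return m
def rect(f,m,z):
    l,s,c=big(m); i=1+s[1:,4].argmax(); p=np.argwhere(l==i)[:,::-1].astype(float); w=plane(f,p,z)[:,:2]
    ce,sz,an=cv2.minAreaRect((w*1000).astype(np.float32)); mu=w.mean(0); e,v=np.linalg.eigh(np.cov((w-mu).T)); d=v[:,1]*np.sign(v[1,1])
    return mu, np.degrees(np.arctan2(d[1],d[0]))-90, np.round(sz,1), len(p)
E
python3 - <<'E'
from h import *
t=cam("top"); s=cam("scene")
print(rect(t,dark(t,(236,198,280,222),50),.017))
print(rect(s,dark(s,(352,172,405,190),60),.017))
for f,b in((t,(310,185,370,230)),(s,(260,195,325,235))):
    hsv=cv2.cvtColor(f["pixels"],cv2.COLOR_BGR2HSV); m=cv2.inRange(hsv,(18,90,80),(35,255,255))>0
    k=np.zeros_like(m);k[b[1]:b[3],b[0]:b[2]]=m[b[1]:b[3],b[0]:b[2]]; print("yel",rect(f,k,.004))
E
```

```text
(array([0.53884055, 0.15812462]), np.float64(-15.882010740058732), array([147.4,  28.2]), 288)
(array([0.54019879, 0.1557808 ]), np.float64(-15.697955442448631), array([146.2,  25.7]), 228)
yel (array([ 0.58214866, -0.16704449]), np.float64(-17.24875367472933), array([156.2,   7.4]), 76)
yel (array([ 0.58311678, -0.16565559]), np.float64(-17.214666494984385), array([155.7,   8.2]), 106)
```

Request:
play_rows --pt "100 0.048 -0.036 0 -6" --pt "100 0.095 -0.072 0 -12" --pt "100 0.143 -0.108 0 -18" --pt "100 0.19 -0.144 0 -24" --pt "100 0.238 -0.18 0 -30" --pt "100 0.285 -0.216 0 -36" --pt "100 0.333 -0.252 0 -42" --pt "100 0.38 -0.288 0 -48" --pt "100 0.428 -0.324 0 -54" --pt "100 0.4756 -0.36 0 -59.5" --squeeze 80

```text
time: 1.25
ee_pos: [0.4633, -0.2215, 0.2315]
orientation: [0.804, 0.595, -0.0, 0.0]
force: [0.4, -2.2, 0.4]
gripper_width: 0.998
grip_force: 0.0
```

Request:
play_rows --pt "100 0 0 0 0" --pt "100 0 0 0 0"

```text
time: 1.45
ee_pos: [0.463, -0.2217, 0.2313]
orientation: [0.804, 0.594, 0.0, -0.0]
force: [0.2, -0.9, -0.2]
gripper_width: 1.002
grip_force: 0.0
```

```bash
python3 - <<'E'
from h import *
s=readout.read_state(); print(s["time"],s["ee_pos"],R.from_quat(s["orientation"]).as_matrix().round(4),s["joints"],s["force"])
w=cam("wrist"); print(w["f"],w["position"],w["R"].round(3)); cv2.imwrite("pics/w1.png",w["pixels"])
a=np.radians(-17.2); ex=np.array([np.cos(a),np.sin(a),0]); ey=np.array([-ex[1],ex[0],0]); g=np.array([.5234,-.1479,0])
for x,y,z in((65,80,4),(65,-80,4),(-30,80,4),(-30,-80,4),(6,80,50),(6,-80,50),(-6,80,50),(-6,-80,50)): print(x,y,proj(w,g+ex*x/1e3+ey*y/1e3+[0,0,z/1e3]).round(1))
E
```

```text
1.45 [ 0.46295227 -0.2216815   0.23127233] [[ 2.932e-01  9.561e-01  1.000e-04]
 [ 9.561e-01 -2.932e-01  3.000e-04]
 [ 3.000e-04  0.000e+00 -1.000e+00]] [ 0.64491489  0.57057677 -0.45641014  1.89047355  0.35235445  0.76000614
 -0.30493648] [ 0.17091187 -0.93873175 -0.19885218]
309.70691628693146 [ 0.48413279 -0.15145932  0.37396498] [[ 0.956 -0.281 -0.086]
 [-0.294 -0.914 -0.278]
 [-0.     0.291 -0.957]]
65 80 [[406.6  32.7]]
65 -80 [[403.8 161.3]]
-30 80 [[327.6  28.6]]
-30 -80 [[327.2 160.3]]
6 80 [[363.1  19.1]]
6 -80 [[361.5 168. ]]
-6 80 [[351.6  18.6]]
-6 -80 [[350.4 167.9]]
```

View pics/w1.png

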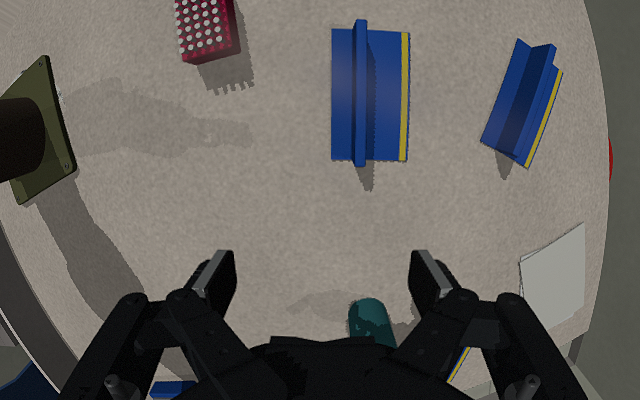

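The wrist view shows the strip with foot corners at about (332,28), (411,33), (407,162) and (331,160), and the lip top at x≈360. That is about 4 px off my prediction, so I fit the strip's outline.

```bash
cat >> h.py <<'E'
from scipy.optimize import minimize
def box(x0,x1,y0,y1,z0,z1): return np.array([[x,y,z] for x in(x0,x1) for y in(y0,y1) for z in(z0,z1)])/1e3
STRIP=[box(-30,65,-80,80,0,4),box(-6,6,-80,80,0,50)]
def place(P,x,y,a,z): 
    return P@R.from_euler("z",a,degrees=True).as_matrix().T+[x,y,z]
def fit(f,mask,parts,p0,z=0,S=4):
    M=cv2.resize(mask.astype(np.uint8)*255,None,fx=S,fy=S,interpolation=cv2.INTER_LINEAR)>127
    def cost(q):
        im=np.zeros(M.shape,np.uint8)
        for P in parts:
            uv=((proj(f,place(P,q[0]/1e3,q[1]/1e3,q[2],z))+.5)*S-.5).astype(np.float32)
            cv2.fillConvexPoly(im,np.round(cv2.convexHull(uv)*16).astype(np.int32),1,shift=4)
        return 1-(M&(im>0)).sum()/(M|(im>0)).sum()
    s=np.array([[0,0,0],[6,0,0],[0,6,0],[0,0,3.]])+p0
    r=minimize(cost,p0,method="Nelder-Mead",options=dict(initial_simplex=s,xatol=.02,fatol=1e-5)); return r.x.round(2),1-r.fun
def bluemask(f,seed,lo=(105,110,30)):
    hsv=cv2.cvtColor(f["pixels"],cv2.COLOR_BGR2HSV); m=cv2.inRange(hsv,lo,(130,255,255))|cv2.inRange(hsv,(18,90,60),(35,255,255))
    m=cv2.morphologyEx(m,cv2.MORPH_CLOSE,np.ones((3,3),np.uint8)); l,_,_=big(m>0); return l==l[seed[1],seed[0]]
E
python3 - <<'E'
from h import *
for n,sd in(("wrist",(380,100)),("top",(345,203)),("scene",(292,221))):
    f=cam(n); m=bluemask(f,sd); print(n,m.sum(),fit(f,m,STRIP,[525,-148,-17.2]))
E
```

```text
wrist 10199 (array([ 528.11, -147.84,  -17.16]), np.float64(0.9763465494389503))
top 960 (array([ 528.26, -147.54,  -16.68]), np.float64(0.9072585411987233))
scene 1278 (array([ 523.63, -145.24,  -16.5 ]), np.float64(0.8573286349525967))
```

Request:
play_rows --pt "100 0.03 0.0136 0.03 0" --pt "100 0.06 0.027 0.06 0" --pt "100 0.0896 0.0406 0.09 0" --pt "100 0.0896 0.0406 0.13 0" --pt "100 0.0896 0.0406 0.17 0" --pt "100 0.0896 0.0406 0.195 0" --pt "100 0.0896 0.0406 0.21 0" --pt "100 0.0896 0.0406 0.219 0" --pt "100 0.0896 0.0406 0.22 0" --pt "100 0.0896 0.0406 0.22 0"

```text
time: 2.65
ee_pos: [0.5278, -0.15, 0.0118]
orientation: [0.805, 0.593, 0.0, 0.0]
force: [-0.2, 0.4, 0.6]
gripper_width: 1.001
grip_force: 0.0
```

Request:
play_rows --pt "60 0 0 0 0" --pt "40 0 0 0 0" --pt "25 0 0 0 0" --pt "10 0 0 0 0" --pt "0 0 0 0 0" --pt "0 0 0 0 0" --pt "0 0 0 0 0" --pt "0 0 0 0 0" --pt "0 0 0 0 0" --pt "0 0 0 0 0" --squeeze 80

```text
time: 3.65
ee_pos: [0.5277, -0.1494, 0.0116]
orientation: [0.805, 0.593, 0.0, 0.0]
force: [-0.7, 0.5, 5.5]
gripper_width: 0.133
grip_force: 78.3
```

Request:
play_rows --pt "0 0 0 -0.01 0" --pt "0 0 0 -0.03 0" --pt "0 0 0 -0.06 0" --pt "0 0 0 -0.09 0" --pt "0 0 0 -0.12 0" --pt "0 0 0 -0.15 0" --pt "0 0 0 -0.17 0" --pt "0 0 0 -0.18 0" --pt "0 0 0 -0.18 0" --pt "0 0 0 -0.18 0"

```text
time: 4.65
ee_pos: [0.5267, -0.1495, 0.1905]
orientation: [0.805, 0.593, -0.001, -0.001]
force: [0.1, 0.6, -2.0]
gripper_width: 0.127
grip_force: 77.9
```

```bash
python3 - <<'E'
from h import *
s=readout.read_state(); print(s["time"],s["ee_pos"],s["force"],s["grip_force"])
w=cam("wrist"); cv2.imwrite("pics/w2.png",w["pixels"]); print(proj(w,[.5395,.157,.017]))
E
```

```text
4.65 [ 0.52674583 -0.14949442  0.19047159] [ 0.13556503  0.63115625 -1.95322799] 77.90850162506104
[[250.94001766 -79.7819911 ]]
```

View pics/w2.png

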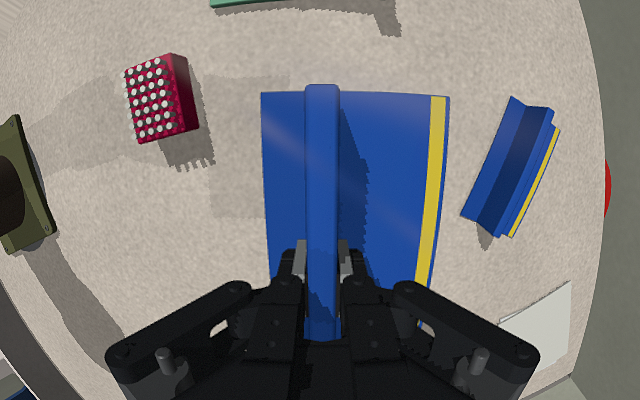

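The strip is held upright and level, with its lip at column 322 and the yellow edge on the right. The ledge is just coming into view at the top, so I advance to see it.

Request:
play_rows --pt "0 0.03 -0.015 0 0" --pt "0 0.07 -0.03 0 0" --pt "0 0.11 -0.05 0 0" --pt "0 0.14 -0.06 0 0" --pt "0 0.14 -0.06 0 0" --pt "0 0.14 -0.06 0 0" --pt "0 0.14 -0.06 0 0"

```text
time: 5.4
ee_pos: [0.5112, 0.0006, 0.1904]
orientation: [0.805, 0.593, -0.001, -0.0]
force: [-0.6, -0.8, -1.5]
gripper_width: 0.126
grip_force: 77.9
```

```bash
python3 - <<'E'
from h import *
s=readout.read_state(); print(s["time"],s["ee_pos"],s["force"],s["grip_force"])
w=cam("wrist"); cv2.imwrite("pics/w3.png",w["pixels"]); print(proj(w,[.539,.158,.017]))
m=bluemask(w,(380,200)); 
E
```

```text
5.4 [0.51118454 0.00056135 0.19044186] [-0.62939046 -0.75960958 -1.46619818] 77.93828845024109
[[302.2270201   24.71702702]]
```

View pics/w3.png

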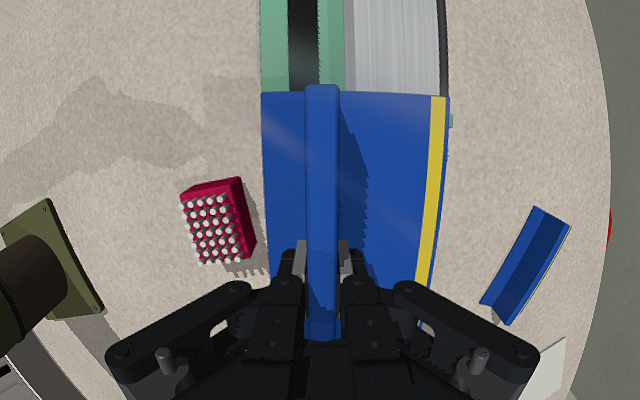

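The seal shows at columns 288–318 near row 20, where I predicted it. The flap's near edge is at about column 345. Next I refine the seal line and the strip's pose in the hand.

```bash
cat >> h.py <<'E'
def fitc(f,mask,parts,p0,rows,z):
    # fit x,y,yaw,z using only image rows < rows
    S=4; M=cv2.resize(mask.astype(np.uint8)*255,None,fx=S,fy=S,interpolation=cv2.INTER_LINEAR)[:rows*S]>127
    def cost(q):
        im=np.zeros((400*S,640*S),np.uint8)
        for P in parts:
            Q=P.copy()
            n=np.concatenate([Q[[i]]*(1-t)+Q[[j]]*t for i in range(8) for j in range(i) for t in np.linspace(0,1,6)])
            uv=((proj(f,place(n,q[0]/1e3,q[1]/1e3,q[2],z))+.5)*S-.5).astype(np.float32)
            cv2.fillConvexPoly(im,np.round(cv2.convexHull(uv)*16).astype(np.int32),1,shift=4)
        I=im[:rows*S]>0; return 1-(M&I).sum()/(M|I).sum()
    s=np.array([[0,0,0],[6,0,0],[0,6,0],[0,0,3.]])+p0
    r=minimize(cost,p0,method="Nelder-Mead",options=dict(initial_simplex=s,xatol=.02,fatol=1e-5)); return r.x.round(2),1-r.fun
E
python3 - <<'E'
from h import *
s=readout.read_state(); w=cam("wrist"); m=bluemask(w,(380,200)); p=s["ee_pos"]
for z in (.177,.179,.181): print(z,fitc(w,m,STRIP,[p[0]*1e3,p[1]*1e3,-17.1],225,z))
print("tcp",p,R.from_quat(s["orientation"]).as_euler("xyz",degrees=True))
g=w["pixels"].max(2).astype(int)
L=[];Rr=[]
for r in range(3,78,3):
    c=np.where(g[r,270:335]<70)[0]+270
    if len(c)>15: L.append((c[0]-.5,r)); Rr.append((c[-1]+.5,r))
for E in(L,Rr):
    E=plane(w,np.array(E),.017)[:,:2]; k=np.polyfit(E[:,1],E[:,0],1); print("edge x at y=.158",np.polyval(k,.158),"yaw",-np.degrees(np.arctan(k[0])),"rms",np.std(E[:,0]-np.polyval(k,E[:,1])))
E
```

```text
0.177 (array([511.21,   1.48, -17.45]), np.float64(0.9937625692906071))
0.179 (array([511.09,   1.48, -17.61]), np.float64(0.9872855752335444))
0.181 (array([511.41,   1.23, -17.59]), np.float64(0.9760169603816086))
tcp [5.11333479e-01 3.36899832e-04 1.90581514e-01] [-1.79940549e+02  9.03775833e-02  7.26425654e+01]
edge x at y=.158 0.5237136937853621 yaw -15.462182697100328 rms 0.00038041976753675025
edge x at y=.158 0.5546451466177745 yaw -16.35912540019927 rms 0.0004029572646259229
```

Request:
play_rows --pt "0 0.03 -0.018 0 0" --pt "0 0.07 -0.04 0 -0.5" --pt "0 0.11 -0.06 0 -1" --pt "0 0.14 -0.073 0.01 -1.5" --pt "0 0.156 -0.0805 0.04 -1.5" --pt "0 0.156 -0.0805 0.07 -1.5" --pt "0 0.156 -0.0805 0.1 -1.5" --pt "0 0.156 -0.0805 0.118 -1.5" --pt "0 0.156 -0.0805 0.118 -1.5" --pt "0 0.156 -0.0805 0.118 -1.5"

```text
time: 6.5
ee_pos: [0.4814, 0.1743, 0.0734]
orientation: [0.798, 0.603, -0.0, 0.0]
force: [-0.4, 0.1, -1.1]
gripper_width: 0.131
grip_force: 78.0
```

```bash
python3 - <<'E'
from h import *
s=readout.read_state(); print(s["time"],s["ee_pos"],R.from_quat(s["orientation"]).as_euler("xyz",degrees=True),s["force"],s["torque"])
f=cam("scene"); t=cam("top")
a=cv2.resize(f["pixels"][140:240,320:440],None,fx=5,fy=5,interpolation=cv2.INTER_CUBIC)
cv2.imwrite("pics/s4.png",a); w=cam("wrist"); cv2.imwrite("pics/w4.png",w["pixels"])
E
```

```text
6.5 [0.48135379 0.17428832 0.07337563] [1.79996051e+02 2.31544484e-02 7.42107630e+01] [-0.4422541   0.05567579 -1.10768935] [ 0.02643916 -0.01558739  0.00424285]
```

View pics/w4.png

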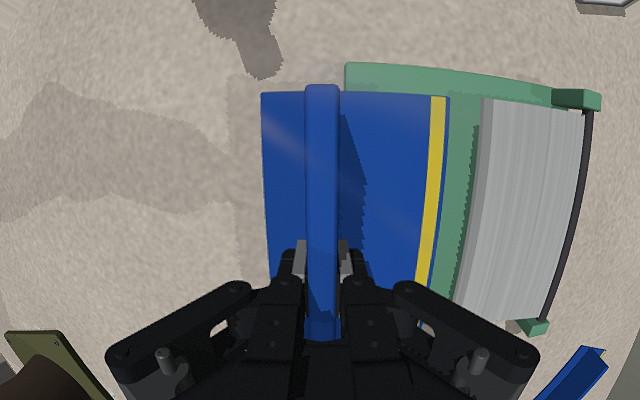

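The wrist view shows the flap's front edge running from (484,98) to about (455,320), nearly parallel to the yellow edge. The board's corner is at (345,62). I check these against the ledge estimate.

```bash
python3 - <<'E'
from h import *
w=cam("wrist"); s=readout.read_state()
O=np.array([.539,.158,0]); A=R.from_euler("z",-15.85,degrees=True).as_matrix()
names=dict(board=(-45,105,12),cheekTL=(121,97,52),flapfar=(40,86,36),flapnear=(40,-86,36),flapmid=(40,0,36))
for k,v in names.items(): print(k,proj(w,O+A@np.array(v)/1e3).round(1))
g=w["pixels"]; print([ (int(x),g[200,x].tolist()) for x in range(464,486,2)])
for uv,z in(((484,98),.036),((455,320),.036),((345,62),.012)):
    print(uv,((plane(w,uv,z)[0]-O)@A*1e3).round(1))
p=(np.array(s["ee_pos"])-O)@A*1e3; print("tcp in ledge",p.round(1))
m=bluemask(w,(380,200))
for z in(.0605,.062): 
    q,i=fitc(w,m,STRIP,[481,174,-15.8],225,z); print(z,q,i,"lip ledge",((np.array([q[0]/1e3,q[1]/1e3,0])-O)@A*1e3).round(1))
E
```

```text
board [[344.9  60.5]]
cheekTL [[584.   96.5]]
flapfar [[480.8  96. ]]
flapnear [[446.8 323.6]]
flapmid [[468.2 224.5]]
[(464, [114, 139, 93]), (466, [76, 94, 62]), (468, [71, 88, 58]), (470, [66, 84, 51]), (472, [119, 118, 117]), (474, [118, 118, 117]), (476, [136, 135, 134]), (478, [135, 136, 135]), (480, [134, 133, 132]), (482, [134, 135, 134]), (484, [156, 156, 154])]
(484, 98) [42.5 85.  36. ]
(455, 320) [ 46.6 -83.1  36. ]
(345, 62) [-44.9 104.   12. ]
tcp in ledge [-59.6   0.7  74.4]
0.0605 [482.02 175.85 -15.61] 0.9911471149468213 lip ledge [-59.7   1.6   0. ]
0.062 [481.88 175.86 -15.7 ] 0.9931804107553791 lip ledge [-59.8   1.6   0. ]
```

```bash
python3 - <<'E'
import cv2
a=cv2.imread("pics/w4.png"); b=cv2.imread("pics/s4.png")
c=cv2.resize(a[60:340,430:560],None,fx=2,fy=2,interpolation=cv2.INTER_CUBIC); h=cv2.resize(b,(500,417))
import numpy as np
o=np.zeros((560,780,3),np.uint8); o[:,:260]=c; o[:417,270:770]=h; cv2.imwrite("pics/c4.png",o)
E
```

```text
(no output)
```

View pics/c4.png

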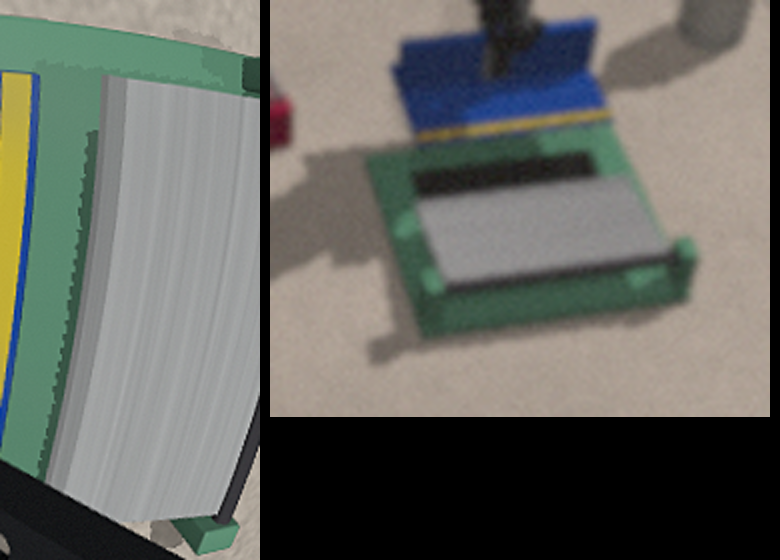

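Request:
play_rows --pt "0 -0.001 0 0.01 0" --pt "0 -0.0022 0 0.02 0" --pt "0 -0.0022 0 0.03 0" --pt "0 -0.0022 0 0.037 0" --pt "0 -0.0022 0 0.04 0" --pt "0 -0.0022 0 0.041 0" --pt "0 -0.0022 0 0.041 0" --pt "0 -0.0022 0 0.041 0" --pt "0 -0.0022 0 0.041 0"

```text
time: 7.6
ee_pos: [0.4806, 0.1729, 0.0326]
orientation: [0.797, 0.604, 0.0, 0.0]
force: [-0.4, -0.2, -1.9]
gripper_width: 0.132
grip_force: 78.0
```

Request:
play_rows --pt "0 0 0.006 0 0" --pt "0 0 0.014 0 0" --pt "0 0 0.02 0 0" --pt "0 0 0.026 0 0" --pt "0 0 0.03 0 0" --pt "0 0 0.034 0 0" --pt "0 0 0.038 0 0" --pt "0 0 0.04 0 0" --pt "0 0 0.04 0 0" --pt "0 0 0.04 0 0"

```text
time: 8.6
ee_pos: [0.5186, 0.162, 0.0323]
orientation: [0.797, 0.604, -0.0, -0.0]
force: [0.5, -1.1, -1.4]
gripper_width: 0.129
grip_force: 78.0
```

```bash
python3 - <<'E'
from h import *
s=readout.read_state(); O=np.array([.539,.158,0]); A=R.from_euler("z",-15.85,degrees=True).as_matrix()
print(s["time"],((np.array(s["ee_pos"])-O)@A*1e3).round(1),R.from_quat(s["orientation"]).as_euler("xyz",degrees=True),s["force"],s["torque"])
w=cam("wrist"); f=cam("scene"); b=cv2.resize(f["pixels"][140:240,320:440],None,fx=4,fy=4,interpolation=cv2.INTER_CUBIC)
o=np.zeros((400,800,3),np.uint8); o[:,:480]=b; o[:,480:]=w["pixels"][0:400,240:560]; cv2.imwrite("pics/c5.png",o)
m=bluemask(w,(380,200)); q,i=fitc(w,m,STRIP,[519,162,-15.8],225,s["ee_pos"][2]-.0116); print(q,i,((np.array([q[0]/1e3,q[1]/1e3,0])-O)@A*1e3).round(1))
print("pred flap far, far-lip strip corner",proj(w,O+A@np.array([.04,.086,.036])),proj(w,O+A@np.array([.04,0,.036])))
E
```

```text
8.6 [-20.7  -1.7  32.3] [-1.79983424e+02  1.28413000e-02  7.42948747e+01] [ 0.48865347 -1.09708713 -1.36317045] [-0.01409792 -0.07671917 -0.01245293]
[518.34 163.1  -15.86] 0.9882810226458926 [-21.3  -0.7   0. ]
pred flap far, far-lip strip corner [[453.31567638  82.04767021]] [[438.00805967 251.47914092]]
```

View pics/c5.png

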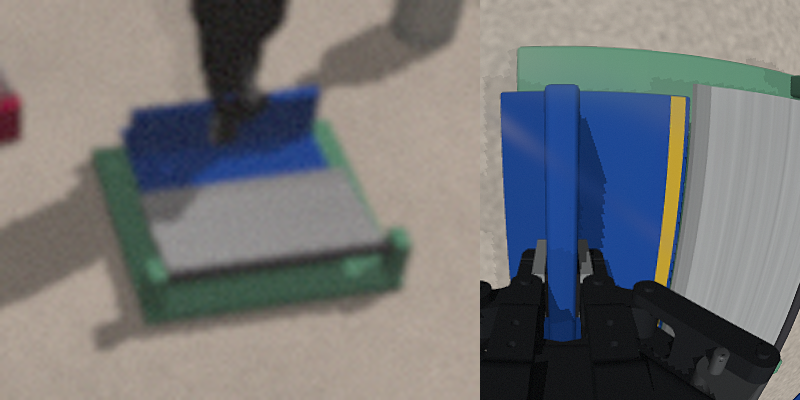

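In both views the strip's edge lies just at the flap's edge, low and parallel to it. The flap's far corner is at (454,84), about where predicted. I slide the remaining 21 mm.

Request:
play_rows --pt "0 0 0.003 0 0" --pt "0 0 0.006 0 0" --pt "0 0 0.009 0 0" --pt "0 0 0.012 0 0" --pt "0 0 0.015 0 0" --pt "0 0 0.018 0 0" --pt "0 0 0.0205 0 0" --pt "0 0 0.0213 0 0" --pt "0 0 0.0213 0 0" --pt "0 0 0.0213 0 0"

```text
time: 9.7
ee_pos: [0.5392, 0.1562, 0.0323]
orientation: [0.797, 0.604, -0.0, -0.0]
force: [1.2, -0.6, -1.3]
gripper_width: 0.129
grip_force: 78.0
```

```bash
python3 - <<'E'
from h import *
s=readout.read_state(); O=np.array([.539,.158,0]); A=R.from_euler("z",-15.85,degrees=True).as_matrix()
print(s["time"],((np.array(s["ee_pos"])-O)@A*1e3).round(1),R.from_quat(s["orientation"]).as_euler("xyz",degrees=True),s["force"],s["torque"])
w=cam("wrist"); f=cam("scene"); b=cv2.resize(f["pixels"][140:240,320:440],None,fx=4,fy=4,interpolation=cv2.INTER_CUBIC)
o=np.zeros((400,800,3),np.uint8); o[:,:480]=b; o[:,480:]=w["pixels"][0:400,240:560]; cv2.imwrite("pics/c6.png",o)
L=[STRIP[1]]
for n,v in dict(flapfar=(40,86,36),flap60=(40,60,36),flap30=(40,30,36),cheek=(121,97,52),liptopL=(-6,80,71),liptopR=(6,80,71),footL=(-30,80,25)).items(): print(n,proj(w,O+A@(np.array(v)+[0,-1.2,0])/1e3).round(1)-[240,0]+[480,0])
E
```

```text
9.7 [ 0.7 -1.6 32.3] [-1.79992136e+02  4.26527186e-03  7.42931182e+01] [ 1.15836869 -0.55449941 -1.34550907] [-0.03013509  0.06188099  0.00450617]
flapfar [[650.4  80.7]]
flap60 [[648.7 136.9]]
flap30 [[644.7 199.3]]
cheek [[807.8  78.7]]
liptopL [[543.4  85.5]]
liptopR [[579.8  85.5]]
footL [[499.4  93.1]]
```

View pics/c6.png

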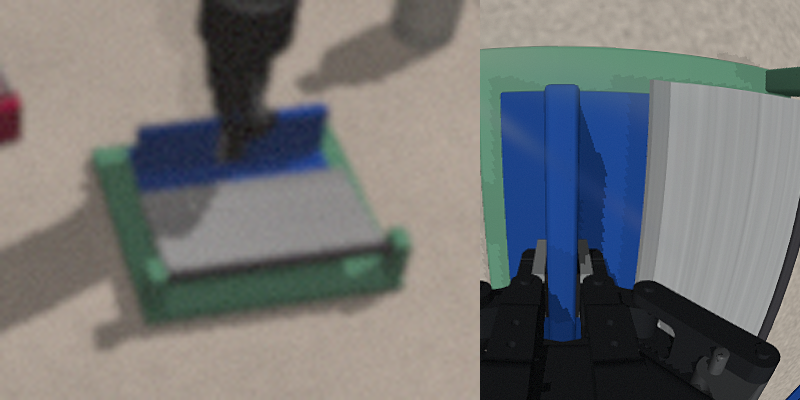

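The strip is tucked: the flap edge is at (651,80), as predicted for a flap at rest. The yellow line is hidden beneath it and the edges are parallel. Now I press down.

Request:
play_rows --pt "0 0 0 0.001 0" --pt "0 0 0 0.002 0" --pt "0 0 0 0.003 0" --pt "0 0 0 0.004 0" --pt "0 0 0 0.005 0" --pt "0 0 0 0.006 0" --pt "0 0 0 0.007 0" --pt "0 0 0 0.008 0" --pt "0 0 0 0.008 0" --pt "0 0 0 0.008 0"

```text
time: 10.8
ee_pos: [0.5393, 0.1562, 0.0247]
orientation: [0.797, 0.604, 0.0, 0.0]
force: [-1.6, -1.3, 6.0]
gripper_width: 0.129
grip_force: 78.8
```

Request:
play_rows --pt "0 0 0 0.0005 0" --pt "0 0 0 0.001 0" --pt "0 0 0 0.0015 0" --pt "0 0 0 0.002 0" --pt "0 0 0 0.0025 0" --pt "0 0 0 0.0025 0" --pt "0 0 0 0.0025 0"

```text
time: 11.5
ee_pos: [0.5393, 0.1562, 0.0236]
orientation: [0.797, 0.604, 0.0, 0.0]
force: [-4.5, -0.7, 17.9]
gripper_width: 0.132
grip_force: 80.9
```

Request:
play_rows --pt "0 0 0 0.0005 0" --pt "0 0 0 0.0008 0" --pt "0 0 0 0.0008 0" --pt "0 0 0 0.0008 0" --pt "0 0 0 0.0008 0" --pt "0 0 0 0.0008 0" --pt "0 0 0 0.0008 0"

```text
time: 12.2
ee_pos: [0.5394, 0.1562, 0.0236]
orientation: [0.797, 0.604, 0.0, 0.001]
force: [-5.3, -1.7, 26.4]
gripper_width: 0.127
grip_force: 82.0
```

```bash
python3 - <<'E'
from h import *
s=readout.read_state(); O=np.array([.539,.158,0]); A=R.from_euler("z",-15.85,degrees=True).as_matrix()
print(s["time"],((np.array(s["ee_pos"])-O)@A*1e3).round(1),R.from_quat(s["orientation"]).as_euler("xyz",degrees=True),s["force"],s["torque"],s["grip_force"])
w=cam("wrist"); f=cam("scene"); b=cv2.resize(f["pixels"][140:240,320:440],None,fx=4,fy=4,interpolation=cv2.INTER_CUBIC)
o=np.zeros((400,800,3),np.uint8); o[:,:480]=b; o[:,480:]=w["pixels"][0:400,240:560]; cv2.imwrite("pics/c7.png",o)
for n,v in dict(flapfar=(40,86,36),liptopL=(-6,80,62),liptopR=(6,80,62),footL=(-30,80,16)).items(): print(n,proj(w,O+A@(np.array(v)+[0,-1.2,0])/1e3).round(1)+[240,0])
E
```

```text
12.2 [ 0.8 -1.6 23.6] [1.79915808e+02 1.17683883e-02 7.42870677e+01] [-5.31250504 -1.71286964 26.38721694] [-0.3039215   1.34988939  0.01057573] 81.97589635848999
flapfar [[655.6  79.2]]
liptopL [[543.1  85.5]]
liptopR [[579.4  85.5]]
footL [[499.2  93.1]]
```

View pics/c7.png

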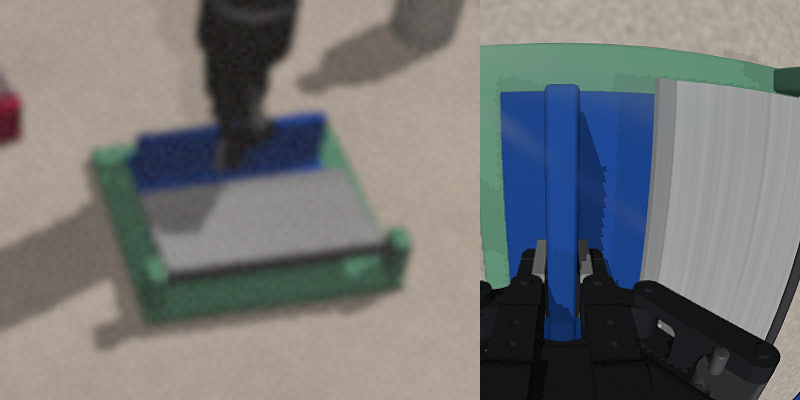

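Request:
play_rows --pt "0 0 0 0.0003 0" --pt "0 0 0 0.0006 0" --pt "0 0 0 0.0006 0" --pt "0 0 0 0.0006 0" --pt "0 0 0 0.0006 0" --pt "0 0 0 0.0006 0" --pt "0 0 0 0.0006 0" --pt "0 0 0 0.0006 0"

```text
time: 13.1
ee_pos: [0.5393, 0.1561, 0.0235]
orientation: [0.797, 0.604, 0.0, 0.001]
force: [-6.2, -3.2, 31.2]
gripper_width: 0.129
grip_force: 82.8
```

```bash
python3 - <<'E'
from h import *
s=readout.read_state(); print(s["time"],s["ee_pos"],s["force"],s["torque"],s["grip_force"])
E
```

```text
13.1 [0.53930444 0.15614023 0.02351614] [-6.17080378 -3.16078583 31.1918753 ] [-0.36886964  1.51039324  0.02614995] 82.76646137237549
```

```bash
python3 -c "from cell import sign_off; print(sign_off())"
```

```text
the job is handed in; nothing more can be done
None
```

I handed the job in with the strip tucked about 25 mm under the flap, square and centred to within about 2 mm, and the flap at rest in the last camera picture. The strip is still held pressed at about 31 N; its height stopped changing as the force rose, so the seal should be fully down.

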